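Clear the slate and lay out one pot-rest plank

ROBOT

A 7-joint arm with a two-finger parallel gripper is mounted at the origin on the work surface. World frame = base frame: x ahead of the robot, y to its left, z up, the work surface at z = 0. Lengths are in m, angles in rad, forces in N, time in s.
With the tool pointing down it reaches from about 0.4 to 0.85 m from the base axis. Payload 10.4 kg.
Tool frame: the origin (TCP) lies between the finger pads; the fingertips stand manip.tip_extent ahead of it and the grasp point (between the pads) lies 6 mm ahead of it (manip.tip_extent is the distance from the TCP to the fingertips, in m); z points along the fingers, y is the line along which they close (so a half turn about z gives the same grasp; the last joint's range is limited). The gripper opens to 85 mm and grips with 20 to 120 N. Pads are 22 mm wide; open, the fingers measure 114 mm over their backs; the gripper's body (76 mm by 85 mm) begins 54 mm behind the grasp point. The pads swing forward as they close: fully open they stand 13 mm farther back than shut.
Start: joints at [-1.197, 0.332, -0.065, 1.46, 0.022, 1.35, -0.088], TCP at [0.242, 0.576, 0.256] pointing down, gripper open.
Joint ranges: [-2.6, 2.6], [-0.5, 2.12], [-1.47, 1.34], [0.16, 2.42], [-1.27, 4.41], [0.06, 2.06], [-2.6, 2.6]. Speed limits (rad/s): [2.22, 2.22, 2.79, 2.79, 3.14, 3.14, 3.14].

INTERFACE

Orientations are given as a unit quaternion [x, y, z, w].
In Python, from workcell import get_obs, optics, workorder, manip gives the robot as it stands.
- The arm moves only by the tool jog_arm, never from a script. Its argument "increments" is a list of rows, each a list of 7 numbers: the shift along the tool's x, y, z in m, then the turn, a rotation vector about the tool's x, y, z in rad, then the opening, from -1 (shut) to 1 (fully open). A call has 1 to 5 rows; each row is the pose to reach, as a shift and turn from the pose commanded when the call began, along the tool's axes at that moment; what a row does not reach only later rows make up. A row lasts 1/12 s, in which the tool goes at most 41.7 mm and 7.16 degrees, less where a joint would pass 70% of its speed; a pose out of reach is approached as far as the arm can. A call with a gripper value outside its range is refused whole. The fingers move at their own pace and stop on an object; "grip_force" is the grip in N (left out, the last holds). Time passes only in rows, so rows that repeat a pose let the fingers close. It gives the time, the measured TCP pose, the force, the opening and the grip force at its end, in the units of the state.
- get_obs(): the state, without advancing time (a new reading comes with each control period).
- optics.camera(name): name is "scene" or "top"; returns a dict with "color" (480x640x3 uint8, red, green, blue), "depth" (480x640 float32, m along the optical axis (not along the pixel's ray), 0 where there is no reading), "K" (3x3 intrinsics, pixels), "R" (3x3) and "t" (3): a world point X has camera coordinates R X + t. Camera axes: x right, y down, z forward; pixel columns grow to the right and rows downward; lengths in m; the calibration is good to about 2 mm. A picture is of the moment at which its call begins.
- workorder.hand_in(): hands the job in; it is judged then, once.
The state is a dict: "clock": time; "joint_pos": joint angles; "joint_velocities": joint speeds; "tau": joint torques, N m; "position": TCP position; "ee_rot": TCP orientation; "ft_force": force on the tool from outside, world axes, zero at the start; "torque": the same for the moment, N m; "grip_width": opening from 0.0 (shut) to 1.0 (fully open); "grasp_force": force on a finger pad.
Only numpy, scipy, OpenCV 4.12 (cv2) and the standard library are available. Lean on these libraries where they do the work, as an engineer would, in place of code of your own. Each camera call takes 0.05 s, during which the arm holds its last target. There are 200 camera calls.

TASK

With the blue scraper block, sweep the three bread crusts off the slate slab into the steel trough at its far end (do not touch the crusts with the gripper), and stand the scraper back upright on the counter. Then take only the top plank from the sloping white rack and set it down gently, flat and lengthwise, in the middle of the slab as a pot rest. Leave the other two planks in the rack, and the colander and clip-on container where they are.

Things in the scene. Friction and masses are not known exactly. Their poses are not given: they have to be found in the camera images.
- slab: fixed black slate slab, 220 (its x) x 170 (y) x 30 mm high, standing on the counter, with a steel trough against its +x end. Origin: centre of the slab's underside, on the counter; +x runs lengthwise to the trough (roughly away from the robot), z up
- slab_top (a point): centre of the slab's upper face, 30 mm above the counter; axes as the slab
- trough (a point): centre of the trough's inner floor, 153 mm along slab x from the slab's centre, 8 mm above the counter. Inside 86 mm (slab x, starting at the slab's end face at x = 110 mm) x 182 mm (y); its three outer walls are 4 mm thick and rise 40 mm above the counter (10 mm above the slab's upper face); no wall on the slab's side
- crust_a: loose golden-brown dry crust of bread, a rounded block 28 x 22 x 14 mm, lying on the slab within 64 mm of its lengthwise centre line and between x = -50 and +70 mm of its centre; origin: centre of its underside; 12 g
- crust_b: loose golden-brown dry crust of bread, a rounded block 28 x 22 x 14 mm, lying on the slab within 64 mm of its lengthwise centre line and between x = -50 and +70 mm of its centre; origin: centre of its underside; 12 g
- crust_c: loose golden-brown dry crust of bread, a rounded block 28 x 22 x 14 mm, lying on the slab within 64 mm of its lengthwise centre line and between x = -50 and +70 mm of its centre; origin: centre of its underside; 12 g
- scraper: loose scraper block standing upright on the counter: blue plastic foot 30 (its x) x 140 (y) x 30 mm high, above it a pale wooden grip 28 (x) x 110 (y) x 45 mm, 75 mm high in all, about 0.18 kg. Origin: centre of its underside; pinch the grip across x. It and the rack may be on either side of the slab
- scraper_grip (a point): point in the scraper's wooden grip, on its centre line, 55 mm above its underside; axes as the scraper
- rack: fixed white rack; its bed, 50 mm wide, slopes up at 35 degrees along rack +x (roughly away from the robot). Foot 190 (x) x 70 mm, 150 mm high. A stop at the low end, square to the bed, 60 mm wide, rises 50 mm over the bed. Three stacked planks lie on the bed against the stop, their long sides free. Origin: centre of the foot's underside, z up
- plank_top: uppermost plank of the stack: olive wood, 160 (its x) x 60 (y) x 18 mm thick, about 0.13 kg. Origin: centre of its lower face; x lengthwise, up the slope at the start; z out of its upper face, so at the start tilted 35 degrees from vertical towards the rack's -x
- plank_middle: second plank, same make and axes, directly under the top one
- plank_bottom: lowest plank, same make and axes, lying on the bed
- colander: loose steel bowl-shaped colander, 180 mm across, 80 mm high; origin: centre of its underside; bystander
- clip_box: loose clip-on container, 126 x 166 x 72 mm high, green lid; origin: centre of its underside; bystander
Not all that is in view belongs to the job. There is more than one size of the scraper; the job needs the smaller.

How it is judged:
On the way, in this order (a step that is already met when the one before it is completed fails the run):
1. all three crusts lie in the trough, before a plank is taken (x of crust_a in the frame of slab between 0.11 and 0.2 m and y of crust_a in the frame of slab between -0.095 and 0.095 m and height (world z) of each of crust_a, crust_b, crust_c below 0.042 m and x of crust_b in the frame of slab between 0.11 and 0.2 m and y of crust_b in the frame of slab between -0.095 and 0.095 m and x of crust_c in the frame of slab between 0.11 and 0.2 m and y of crust_c in the frame of slab between -0.095 and 0.095 m), for 0.2 s.
2. the top plank is lifted off the stack (distance between plank_top and plank_middle above 0.06 m), for 0.1 s.
At the end, for the whole second after the job is handed in: Crusts inside the trough; top plank at rest, flat on the slab, centre within 25 mm of the slab's both ways, lengthwise within 0.2 rad; scraper at rest upright (0.1 rad) on the counter; other two planks within 15 mm of their starts (all of step 1 and x of plank_top in the frame of slab_top between -0.025 and 0.025 m and y of plank_top in the frame of slab_top between -0.025 and 0.025 m and z of plank_top in the frame of slab_top between -0.003 and 0.004 m and angle between the x axis of plank_top and the x axis of slab, either way round below 0.2 rad and angle between plank_top's own z axis and vertical below 0.06 rad and linear speed of each of plank_top, scraper below 0.02 m/s and height (world z) of scraper below 0.005 m and angle between scraper's own z axis and vertical below 0.1 rad and distance of each of plank_middle, plank_bottom from where it was at the start of the episode below 0.015 m); the robot touches nothing.
It fails at once if the gripper or arm touches a crust (contact force between any of the fingers, the arm and crust_a above 0.3 N or contact force between any of the fingers, the arm and crust_b above 0.3 N or contact force between any of the fingers, the arm and crust_c above 0.3 N).
It fails at once if the top plank falls free of the fingers (drops more than about 12 mm) (contact force between the fingers and plank_top below 0.1 N and linear speed of plank_top above 0.5 m/s).
It fails at once if the plank is slammed on the slab (over 100 N) (contact force between plank_top and slab above 100 N).
It fails at once if one of the other two planks is moved more than 25 mm (distance of any of plank_middle, plank_bottom from where it was at the start of the episode above 0.025 m).
It fails at once if the colander or the container is moved more than 25 mm (distance of any of colander, clip_box from where it was at the start of the episode above 0.025 m).
It also fails if it takes over 67 s, if anything falls off the work surface, if the arm or the gripper's body presses on something with over 40 N, if the wrist force passes 120 N, or if a joint passes its speed limit or range.

## Working session

There is one attempt and no reset: what is moved stays moved. The work goes in short steps, Python scripts to look and compute and a tool call to move; the robot and the scene stay as the last step left them, time stands still between calls to the robot, and variables do not carry over. Pictures are saved under pics/ and viewed, at most 10 in all, crops included, and the job is handed in when it is done.

Besides the shell and the picture viewer there is one more tool, called after ">>>" as a command line: name --pt "numbers of a row" for each row, then --argument value for the rest. jog_arm: Moves the arm, as the interface text tells. Its arguments: {"type":"object","properties":{"increments":{"type":"array"},"grip_force":{"type":"number"}},"required":["increments"]}

```bash
mkdir -p pics; ls
python3 - <<'E'
from workcell import get_obs, optics, workorder, manip
import cv2, numpy as np
print(get_obs(), manip.tip_extent)
for n in ("scene","top"):
    c=optics.camera(n); cv2.imwrite(f"pics/{n}0.png",c["color"][:,:,::-1]); np.savez(f"{n}0.npz",**c)
    print(n,c["K"],c["R"],c["t"])
E
```

```text
pics
{'clock': 0.0, 'joint_pos': array([-1.19659381,  0.33288583, -0.06467756,  1.46095172,  0.02159657,
        1.34987733, -0.08849688]), 'joint_velocities': array([-7.79199404e-05,  1.47018590e-04,  6.71191951e-05,  7.40366190e-04,
       -3.47808858e-04, -1.25520145e-03, -2.55849851e-03]), 'tau': array([-8.36077270e-04, -6.25402522e+01,  4.86072991e-02, -3.91633737e+01,
        1.61548209e-02,  9.29664209e-03,  1.06090479e-05]), 'position': array([0.24142863, 0.57612124, 0.25550215]), 'ee_rot': array([ 1.97101000e-01,  9.80382929e-01, -7.05544295e-04, -1.06424940e-04]), 'ft_force': array([0.73765737, 0.08390026, 0.02067758]), 'torque': array([0.0099928 , 0.02657703, 0.02640659]), 'grasp_force': 0.0, 'grip_width': 0.9973421712056981} 0.025
scene [[464.93785201   0.         317.91207603]
 [  0.         464.93785201 235.59905367]
 [  0.           0.           1.        ]] [[ 0.62982568  0.776692    0.0083155 ]
 [ 0.60714139 -0.48560209 -0.62894351]
 [-0.48445737  0.40117346 -0.77740653]] [-0.28830128 -0.23910538  1.27005425]
top [[584.17035766   0.         311.63610748]
 [  0.         584.17035766 233.4898268 ]
 [  0.           0.           1.        ]] [[ 0.01473673 -0.99956656  0.02548553]
 [-0.99223829 -0.01776669 -0.12307529]
 [ 0.12347474 -0.023474   -0.99207004]] [-0.02533511  0.47934945  1.30623842]
```

View pics/scene0.png

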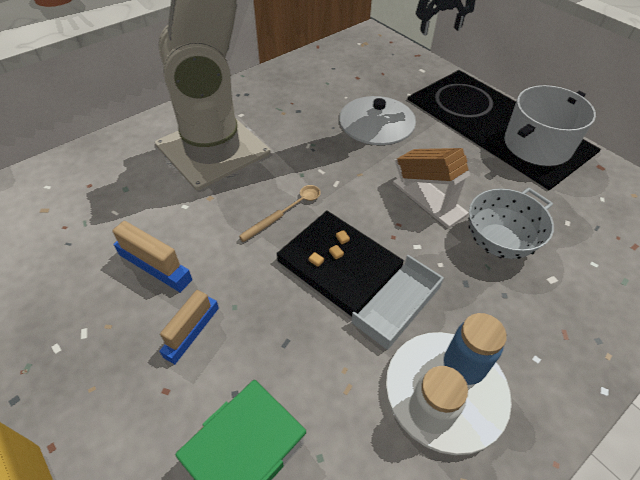

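View pics/top0.png

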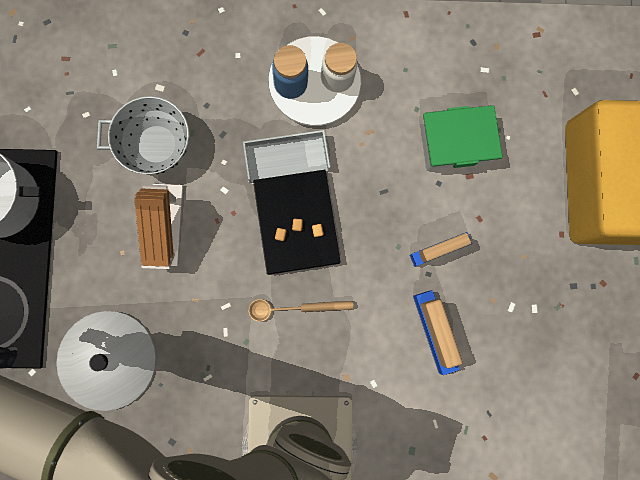

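The scene view shows the slab at about (340,262) with three crusts, the trough at (400,300), the rack with its planks at (432,175), the small scraper at (190,325) and the large one at (150,255). In the top view these are the slab (298,220), crusts (280,234), (297,225) and (318,230), the small scraper (441,250) and the planks (155,228).

```bash
cat > h.py <<'E'
import numpy as np, cv2
from workcell import get_obs, optics
def cloud(c):
    v,u=np.mgrid[0:480,0:640]; d=c["depth"]; K=c["K"]
    P=np.stack([(u-K[0,2])/K[0,0]*d,(v-K[1,2])/K[1,1]*d,d],-1)
    W=(P-c["t"])@c["R"]; W[d<=0]=np.nan
    return W
def hsv(c): return cv2.cvtColor(np.ascontiguousarray(c["color"]),cv2.COLOR_RGB2HSV)
def rect(p):
    (x,y),(w,h),a=cv2.minAreaRect((p*1000).astype(np.float32)); return np.round([x,y,w,h,a],1)
E
python3 - <<'E'
from h import *
for n in("scene","top"):
    c=np.load(n+"0.npz"); W=cloud(c); H=hsv(c); x,y,z=np.moveaxis(W,-1,0)
    print("==",n)
    def boxm(x0,x1,y0,y1): return (x>x0)&(x<x1)&(y>y0)&(y<y1)
    if n=="top":
        for nm,(u,v) in dict(slab=(298,260),crA=(280,234),crB=(297,225),crC=(318,230),trough=(287,155),scr=(445,248),plank=(155,228),foot=(415,260),col=(150,140),box=(462,135),big=(440,330)).items(): print(nm,W[v,u].round(3))
    else:
        for nm,(u,v) in dict(slab=(340,290),cr1=(316,259),cr2=(336,252),cr3=(342,237),scr=(186,320),plank=(425,155),side=(430,170)).items(): print(nm,W[v,u].round(3))
    dark=(H[...,2]<45)&(abs(z-.03)<.008)&boxm(.3,.8,-.2,.3)
    dark=cv2.morphologyEx(dark.astype(np.uint8),cv2.MORPH_OPEN,np.ones((3,3)))>0
    print("slab",rect(W[dark][:,:2]),np.median(z[dark]),dark.sum())
    cr=(z>.036)&(z<.06)&(H[...,1]>90)&(H[...,0]<28)&boxm(.35,.75,-.15,.2)
    k,l,s,_=cv2.connectedComponentsWithStats(cr.astype(np.uint8))
    for i in range(1,k):
        if s[i,4]>15:
            m=(l==i); print("crust",rect(W[m][:,:2]),np.nanmax(z[m]).round(4),s[i,4])
    g=(z>.066)&(z<.085)&boxm(.3,.8,-.5,-.15)&(H[...,0]<28)
    k,l,s,_=cv2.connectedComponentsWithStats(g.astype(np.uint8))
    for i in range(1,k):
        if s[i,4]>60: m=l==i; print("grip",rect(W[m][:,:2]),np.nanmedian(z[m]).round(4),s[i,4])
    b=(H[...,0]>105)&(H[...,0]<125)&(H[...,1]>150)&(z<.06)&boxm(.3,.8,-.5,-.15)
    k,l,s,_=cv2.connectedComponentsWithStats(b.astype(np.uint8))
    for i in range(1,k):
        if s[i,4]>60: m=l==i; print("foot",rect(W[m][:,:2]),np.nanmax(z[m]).round(4),s[i,4])
E
python3 - <<'E'
import cv2,numpy as np
a=cv2.imread('pics/scene0.png')[120:250,370:570];b=cv2.imread('pics/top0.png')[170:290,110:230]
a=cv2.resize(a,None,fx=2.3,fy=2.3,interpolation=3);b=cv2.resize(b,(299,299),interpolation=3)
cv2.imwrite('pics/crop1.png',np.hstack([a[:299],b]))
E
```

```text
== scene
slab [ 0.578 -0.04   0.032]
cr1 [ 0.494 -0.035  0.046]
cr2 [0.507 0.009 0.046]
cr3 [0.482 0.048 0.044]
scr [ 0.47  -0.323  0.075]
plank [0.468 0.306 0.129]
side [0.5   0.292 0.114]
slab [512.4  14.9 218.3 171.2   9.8] 0.030309052005619 6082
crust [478.7  50.6  21.8  29.1  77.4] 0.048 109
crust [501.7  12.7  21.8  28.2  86.8] 0.0483 122
crust [489.5 -33.4  28.2  22.5  13.3] 0.0475 129
grip [ 324.5 -294.8   52.    26.7   61.3] 0.0763 148
grip [ 453.8 -319.6   29.6  110.    22.4] 0.0748 881
foot [ 324.  -285.    62.8   40.    18.6] 0.0438 502
foot [ 455.2 -318.9   29.1  139.9   22.1] 0.0338 694
== top
slab [0.418 0.013 0.029]
crA [0.475 0.054 0.049]
crB [0.497 0.016 0.044]
crC [ 0.486 -0.032  0.043]
trough [0.668 0.043 0.009]
scr [ 0.447 -0.313  0.072]
plank [0.473 0.314 0.133]
foot [ 0.423 -0.254  0.031]
col [0.698 0.366 0.007]
box [ 0.707 -0.356  0.071]
big [ 0.268 -0.293  0.101]
slab [508.3  17.9 219.6 168.4   9.7] 0.030520089621090395 6505
crust [498.6  16.7  21.5  28.4  83.9] 0.0498 115
crust [486.6 -29.6  27.9  22.2  11.7] 0.0506 116
crust [475.7  54.4  21.8  27.8  77.7] 0.0501 118
grip [ 450.7 -316.1   27.9  110.5   22.5] 0.0748 594
foot [ 427.4 -259.3   28.2   18.1   22.7] 0.039 112
foot [ 328.2 -278.7   44.6   40.9   19.6] 0.049 223
```

View pics/crop1.png

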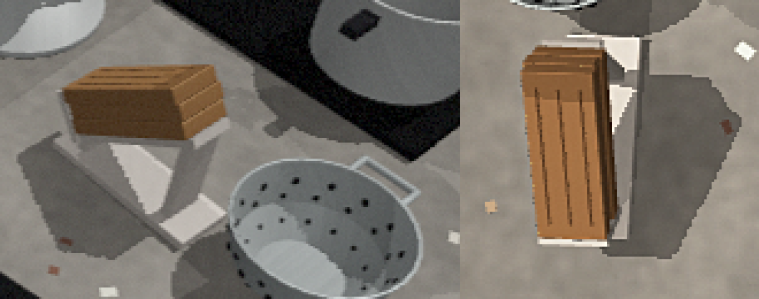

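The crop shows the three stacked planks: upper face with dark grooves at the left (150,75) and right (565,150), and the white stop at the low end (575,243).

```bash
cat >> h.py <<'E'
from scipy.spatial.transform import Rotation as Ro
def down(yaw,tilt=0,tyaw=0):
    """tool z down, tool y at world yaw; then tilted by tilt so that z leans toward heading tyaw"""
    y=np.array([np.cos(yaw),np.sin(yaw),0]); z=np.array([0,0,-1.])
    B=Ro.from_matrix(np.column_stack([np.cross(y,z),y,z]))
    ax=np.array([-np.sin(tyaw),np.cos(tyaw),0])
    return Ro.from_rotvec(-tilt*ax)*B
def now():
    o=get_obs(); return np.array(o["position"]),Ro.from_quat(o["ee_rot"]),o
def plan(wps,start=None):
    p,R=start or now()[:2]
    print("start",p.round(4),R.as_quat().round(3))
    for q,S in wps:
        q=np.asarray(q,float); S=S or R
        tot=(R.inv()*S).magnitude(); n=max(1,int(np.ceil(max(np.linalg.norm(q-p)/.19,tot/.58))))
        p0,R0=p,R; rv=(R0.inv()*S).as_rotvec()
        for i in range(1,n+1):
            pt=p0+(q-p0)*i/n; Rt=R0*Ro.from_rotvec(rv*i/n)
            d=R.inv().apply(pt-p).round(4); r=(R.inv()*Rt).as_rotvec().round(4)
            print(list(map(float,d)),list(map(float,r)),"-> ",pt.round(3))
            p=p+R.apply(d); R=R*Ro.from_rotvec(r)
E
python3 - <<'E'
from h import *
for n in("scene","top"):
    c=np.load(n+"0.npz"); W=cloud(c); H=hsv(c); x,y,z=np.moveaxis(W,-1,0)
    m=(H[...,0]<25)&(H[...,1]>100)&(x>.35)&(x<.62)&(y>.24)&(y<.4)&(z>.07)
    P=W[m]
    # RANSAC plane with ~35deg tilt
    rng=np.random.default_rng(0); best=0
    for _ in range(2000):
        a=P[rng.choice(len(P),3,False)]; nn=np.cross(a[1]-a[0],a[2]-a[0]); L=np.linalg.norm(nn)
        if L<1e-5: continue
        nn/=L; nn*=np.sign(nn[2]); 
        if nn[2]<.7: continue
        inl=abs((P-a[0])@nn)<.003
        if inl.sum()>best: best=inl.sum(); I=inl
    Q=P[I]; 
    for _ in range(2):
        cc=Q.mean(0); nn=np.linalg.svd(Q-cc,full_matrices=False)[2][2]; nn*=np.sign(nn[2]); Q=P[abs((P-cc)@nn)<.003]
    yaw=np.arctan2(-nn[1],-nn[0]); ex=np.array([-nn[0],-nn[1],0]); ex-=nn*(ex@nn)
    ex=np.cross(np.cross(nn,[np.cos(yaw),np.sin(yaw),0]),nn); ex/=np.linalg.norm(ex); ey=np.cross(nn,ex)
    uv=np.c_[(Q-cc)@ex,(Q-cc)@ey]; r=cv2.minAreaRect((uv*1000).astype(np.float32))
    C=cc+ex*r[0][0]/1000+ey*r[0][1]/1000
    print(n,"n",nn.round(3),"tilt",np.degrees(np.arccos(nn[2])).round(2),"yaw",np.degrees(yaw).round(2),"rect",np.round(r[1],1),round(r[2],2),"centre",C.round(4),len(Q),"zmax",z[m].max(),"zmin",z[m].min())
E
python3 - <<'E'
from h import *
d=np.deg2rad
plan([((.3,.5,.30),None),((.45,.0,.30),down(d(22.4))),((.453,-.318,.18),down(d(22.4))),((.453,-.318,.09),down(d(22.4)))])
E
```

```text
scene n [-0.571 -0.01   0.821] tilt 34.83 yaw 1.02 rect [ 61.6 159.5] 89.31 centre [0.4661 0.3165 0.1268] 563 zmax 0.17277121740042048 zmin 0.07001117991780167
top n [-0.572  0.021  0.82 ] tilt 34.92 yaw -2.06 rect [162.4  60.9] 0.79 centre [0.463  0.3217 0.1265] 1593 zmax 0.1755052970402125 zmin 0.0700161563463622
start [0.2414 0.5761 0.2556] [ 0.197  0.98  -0.001 -0.   ]
[-0.0834, -0.0477, -0.0443] [0.0, 0.0, 0.0] ->  [0.3 0.5 0.3]
[-0.1105, -0.1344, 0.0002] [-0.0004, 0.0002, 0.261] ->  [0.35  0.333 0.3  ]
[-0.1415, -0.1013, 0.0001] [-0.0004, 0.0002, 0.261] ->  [0.4   0.167 0.3  ]
[-0.1628, -0.0613, 0.0] [-0.0004, 0.0002, 0.261] ->  [0.45 0.   0.3 ]
[-0.1476, -0.0592, 0.06] [-0.0, -0.0, 0.0] ->  [ 0.451 -0.159  0.24 ]
[-0.1476, -0.0592, 0.06] [-0.0, -0.0, 0.0] ->  [ 0.453 -0.318  0.18 ]
[0.0, -0.0, 0.09] [-0.0, -0.0, 0.0] ->  [ 0.453 -0.318  0.09 ]
```

>>> jog_arm --pt "-0.083 -0.048 -0.044 0 0 0 1" --pt "-0.083 -0.048 -0.044 0 0 0 1" --pt "-0.083 -0.048 -0.044 0 0 0 1"

```text
clock: 0.35
position: [0.3027, 0.4972, 0.3018]
ee_rot: [0.199, 0.98, 0.0, 0.001]
ft_force: [0.6, 0.7, 0.9]
grip_width: 0.996
grasp_force: 0.0
```

>>> jog_arm --pt "-0.11 -0.134 0 0 0 0.261 1" --pt "-0.11 -0.134 0 0 0 0.261 1" --pt "-0.11 -0.134 0 0 0 0.261 1" --pt "-0.11 -0.134 0 0 0 0.261 1" --pt "-0.11 -0.134 0 0 0 0.261 1"

```text
clock: 0.77
position: [0.3522, 0.3274, 0.3006]
ee_rot: [0.327, 0.945, -0.0, 0.001]
ft_force: [0.8, 0.7, -0.0]
grip_width: 1.004
grasp_force: 0.0
```

>>> jog_arm --pt "-0.142 -0.101 0 0 0 0.261 1" --pt "-0.142 -0.101 0 0 0 0.261 1" --pt "-0.142 -0.101 0 0 0 0.261 1" --pt "-0.142 -0.101 0 0 0 0.261 1" --pt "-0.142 -0.101 0 0 0 0.261 1"

```text
clock: 1.18
position: [0.4016, 0.1607, 0.3005]
ee_rot: [0.447, 0.895, -0.0, 0.0]
ft_force: [0.6, -0.3, 1.4]
grip_width: 1.005
grasp_force: 0.0
```

>>> jog_arm --pt "-0.163 -0.061 0 0 0 0.261 1" --pt "-0.163 -0.061 0 0 0 0.261 1" --pt "-0.163 -0.061 0 0 0 0.261 1" --pt "-0.163 -0.061 0 0 0 0.261 1" --pt "-0.163 -0.061 0 0 0 0.261 1"

```text
clock: 1.6
position: [0.4511, -0.0061, 0.3005]
ee_rot: [0.56, 0.829, -0.0, 0.001]
ft_force: [-0.2, 0.6, -0.5]
grip_width: 1.002
grasp_force: 0.0
```

>>> jog_arm --pt "-0.148 -0.059 0.06 0 0 0 1" --pt "-0.148 -0.059 0.06 0 0 0 1" --pt "-0.148 -0.059 0.06 0 0 0 1" --pt "-0.148 -0.059 0.06 0 0 0 1" --pt "-0.148 -0.059 0.06 0 0 0 1"

```text
clock: 2.02
position: [0.4499, -0.1651, 0.2383]
ee_rot: [0.56, 0.829, -0.001, -0.0]
ft_force: [-0.6, 0.3, -0.0]
grip_width: 1.0
grasp_force: 0.0
```

>>> jog_arm --pt "-0.148 -0.059 0.06 0 0 0 1" --pt "-0.148 -0.059 0.06 0 0 0 1" --pt "-0.148 -0.059 0.06 0 0 0 1" --pt "-0.148 -0.059 0.06 0 0 0 1" --pt "-0.148 -0.059 0.06 0 0 0 1"

```text
clock: 2.43
position: [0.4508, -0.3239, 0.1773]
ee_rot: [0.559, 0.829, -0.003, -0.001]
ft_force: [-1.1, 0.7, 0.0]
grip_width: 0.998
grasp_force: 0.0
```

>>> jog_arm --pt "0 0 0.05 0 0 0 1" --pt "0 0 0.05 0 0 0 1" --pt "0 0 0.05 0 0 0 1" --pt "0 0 0.05 0 0 0 1"

```text
clock: 2.77
position: [0.4541, -0.3176, 0.1308]
ee_rot: [0.556, 0.831, -0.0, -0.0]
ft_force: [0.3, -0.7, 0.9]
grip_width: 0.994
grasp_force: 0.0
```

Run:
```python
from h import *
d=np.deg2rad
c=optics.camera("scene"); W=cloud(c); x,y,z=np.moveaxis(W,-1,0)
cv2.imwrite("pics/s1.png",cv2.resize(c["color"][260:400,110:300,::-1],None,fx=3,fy=3,interpolation=2))
plan([((.453,-.318,.064),down(d(22.4)))])
```

```text
start [ 0.4547 -0.3178  0.1317] [0.556 0.831 0.    0.001]
[0.0005, -0.0017, 0.0677] [0.001, 0.0007, 0.0007] ->  [ 0.453 -0.318  0.064]
```

View pics/s1.png

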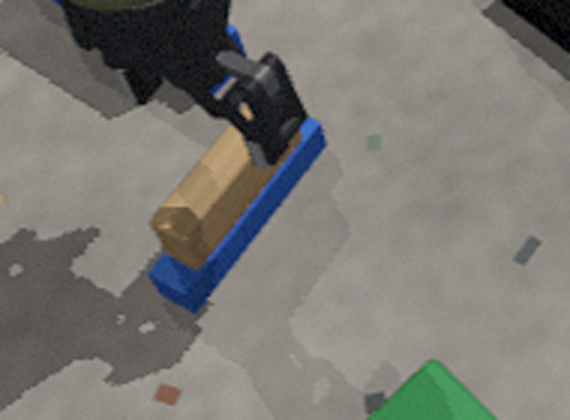

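The picture shows the gripper over the wooden grip (about (230,170) in the crop), open and straddling it. I go down, close and lift.

>>> jog_arm --pt "0 0 0.03 0 0 0 1" --pt "0 0 0.05 0 0 0 1" --pt "0 0 0.06 0 0 0 1" --pt "0 0 0.066 0 0 0 1" --pt "0 0 0.066 0 0 0 1"

```text
clock: 3.23
position: [0.4543, -0.3178, 0.0646]
ee_rot: [0.556, 0.831, 0.0, 0.0]
ft_force: [-0.9, 0.0, 0.4]
grip_width: 1.002
grasp_force: 0.0
```

>>> jog_arm --pt "0 0 0 0 0 0 0.2" --pt "0 0 0 0 0 0 -0.2" --pt "0 0 0 0 0 0 -0.6" --pt "0 0 0 0 0 0 -0.9" --pt "0 0 0 0 0 0 -0.9" --grip_force 60

```text
clock: 3.65
position: [0.4541, -0.3181, 0.0647]
ee_rot: [0.556, 0.831, 0.0, 0.0]
ft_force: [1.0, -0.2, 3.7]
grip_width: 0.323
grasp_force: 63.7
```

>>> jog_arm --pt "0 0 0 0 0 0 -0.9" --pt "0 0 0 0 0 0 -0.9" --pt "0 0 0 0 0 0 -0.9" --pt "0 0 0 0 0 0 -0.9" --pt "0 0 0 0 0 0 -0.9"

```text
clock: 4.07
position: [0.4541, -0.3181, 0.0647]
ee_rot: [0.556, 0.831, 0.0, 0.0]
ft_force: [-1.5, 1.2, 5.6]
grip_width: 0.324
grasp_force: 63.9
```

Run:
```python
from h import *
d=np.deg2rad; D=down(d(9.7)); c,s=np.cos(d(9.7)),np.sin(d(9.7))
p,R,o=now(); print(p,R.as_quat().round(3),o["grasp_force"],o["grip_width"])
S=lambda x,y,z:(.510+c*x-s*y,.0165+s*x+c*y,z)
plan([((p[0],p[1],.16),None),((.44,-.2,.17),D),(S(-.08,0,.17),D),(S(-.08,0,.115),D)],)
```

```text
[ 0.45413844 -0.3180738   0.0646954 ] [0.556 0.831 0.    0.   ] 63.88338804244995 0.3236782133748282
start [ 0.4541 -0.3181  0.0647] [0.556 0.831 0.    0.   ]
[-0.0, 0.0, -0.0953] [0.0, 0.0, 0.0] ->  [ 0.454 -0.318  0.16 ]
[0.1145, 0.032, -0.01] [0.0005, 0.0001, 0.2215] ->  [ 0.44 -0.2   0.17]
[0.1008, 0.0127, -0.0] [0.0, -0.0, 0.0] ->  [ 0.436 -0.099  0.17 ]
[0.1008, 0.0127, -0.0] [0.0, -0.0, 0.0] ->  [0.431 0.003 0.17 ]
[0.0, 0.0, 0.055] [0.0, -0.0, 0.0] ->  [0.431 0.003 0.115]
```

>>> jog_arm --pt "0 0 -0.03 0 0 0 -0.9" --pt "0 0 -0.06 0 0 0 -0.9" --pt "0 0 -0.095 0 0 0 -0.9" --pt "0 0 -0.095 0 0 0 -0.9"

```text
clock: 4.4
position: [0.4559, -0.3199, 0.1649]
ee_rot: [0.557, 0.831, 0.001, 0.004]
ft_force: [1.0, -1.1, -1.2]
grip_width: 0.316
grasp_force: 63.3
```

>>> jog_arm --pt "0.03 0.008 -0.003 0 0 0.055 -0.9" --pt "0.06 0.016 -0.005 0 0 0.11 -0.9" --pt "0.09 0.024 -0.008 0 0 0.165 -0.9" --pt "0.1145 0.032 -0.01 0 0 0.2215 -0.9" --pt "0.1145 0.032 -0.01 0 0 0.2215 -0.9"

```text
clock: 4.82
position: [0.44, -0.1946, 0.1687]
ee_rot: [0.644, 0.765, 0.001, -0.001]
ft_force: [0.1, -0.3, -1.5]
grip_width: 0.323
grasp_force: 63.2
```

>>> jog_arm --pt "0.04 0.005 0 0 0 0 -0.9" --pt "0.08 0.01 0 0 0 0 -0.9" --pt "0.12 0.015 0 0 0 0 -0.9" --pt "0.16 0.02 0 0 0 0 -0.9" --pt "0.19 0.024 0 0 0 0 -0.9"

```text
clock: 5.23
position: [0.4307, -0.0055, 0.1691]
ee_rot: [0.644, 0.765, 0.0, -0.0]
ft_force: [0.3, -0.3, -1.5]
grip_width: 0.319
grasp_force: 63.1
```

>>> jog_arm --pt "0.0116 0.0014 0 0 0 0 -0.9" --pt "0.0116 0.0014 0.02 0 0 0 -0.9" --pt "0.0116 0.0014 0.04 0 0 0 -0.9" --pt "0.0116 0.0014 0.055 0 0 0 -0.9" --pt "0.0116 0.0014 0.055 0 0 0 -0.9"

```text
clock: 5.65
position: [0.429, 0.0027, 0.1115]
ee_rot: [0.645, 0.765, -0.002, -0.001]
ft_force: [-0.9, -0.0, -1.9]
grip_width: 0.315
grasp_force: 63.1
```

Run:
```python
from h import *
d=np.deg2rad; D=down(d(9.7)); c,s=np.cos(d(9.7)),np.sin(d(9.7))
p,R,o=now(); print(p,R.as_quat().round(3),o["ft_force"],o["grip_width"],o["clock"])
C=optics.camera("scene"); W=cloud(C);H=hsv(C);x,y,z=np.moveaxis(W,-1,0)
cv2.imwrite("pics/s2.png",cv2.resize(C["color"][170:350,240:460,::-1],None,fx=3,fy=3,interpolation=2))
b=(H[...,0]>105)&(H[...,0]<125)&(H[...,1]>150)&(x>.36)&(x<.52)&(abs(y)<.15); print("foot",rect(W[b][:,:2]),np.nanmin(z[b]),np.nanmax(z[b]))
S=lambda x,y,z:(.510+c*x-s*y,.0165+s*x+c*y,z)
plan([(S(-.08,0,.0965),D),(S(.115,0,.0965),D),(S(.115,0,.16),D)],)
```

```text
[0.42895019 0.00273931 0.11154187] [ 0.645  0.765 -0.002 -0.001] [-0.90202646 -0.00966192 -1.86422067] 0.3154085885675963 5.65
foot [449.4   4.  128.  170.6   7.1] 0.005325586693828628 0.23785441027515913
start [0.4298 0.0026 0.1131] [ 0.645  0.764 -0.002 -0.001]
[0.0002, 0.0015, 0.0166] [-0.0033, 0.0008, -0.0001] ->  [0.431 0.003 0.096]
[-0.0, 0.0975, -0.0] [-0.0, 0.0, -0.0] ->  [0.527 0.019 0.096]
[-0.0, 0.0975, -0.0] [-0.0, 0.0, -0.0] ->  [0.623 0.036 0.096]
[-0.0, -0.0, -0.0635] [-0.0, 0.0, -0.0] ->  [0.623 0.036 0.16 ]
```

View pics/s2.png

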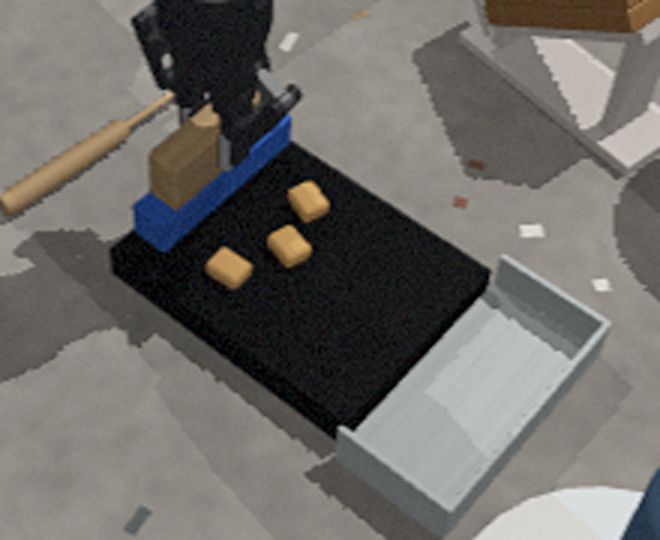

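The crop shows the scraper held square above the near end of the slab (foot (150,225)–(290,130)), with all three crusts ahead of it at (308,200), (290,247) and (230,268). I lower it and sweep.

>>> jog_arm --pt "0 0 0.005 0 0 0 -0.9" --pt "0 0 0.01 0 0 0 -0.9" --pt "0 0 0.015 0 0 0 -0.9" --pt "0 0 0.0185 0 0 0 -0.9" --pt "0 0 0.0185 0 0 0 -0.9"

```text
clock: 6.12
position: [0.4306, 0.0031, 0.0953]
ee_rot: [0.645, 0.764, -0.0, -0.0]
ft_force: [-0.4, -1.5, -1.9]
grip_width: 0.318
grasp_force: 63.1
```

>>> jog_arm --pt "0 0.01 0 0 0 0 -0.9" --pt "0 0.02 0 0 0 0 -0.9" --pt "0 0.032 0 0 0 0 -0.9" --pt "0 0.044 0 0 0 0 -0.9" --pt "0 0.056 0 0 0 0 -0.9"

```text
clock: 6.53
position: [0.4867, 0.0128, 0.0959]
ee_rot: [0.645, 0.765, 0.0, -0.0]
ft_force: [-1.6, 0.2, -1.4]
grip_width: 0.317
grasp_force: 63.1
```

>>> jog_arm --pt "0 0.012 0 0 0 0 -0.9" --pt "0 0.024 0 0 0 0 -0.9" --pt "0 0.036 0 0 0 0 -0.9" --pt "0 0.048 0 0 0 0 -0.9" --pt "0 0.06 0 0 0 0 -0.9"

```text
clock: 6.95
position: [0.5459, 0.0229, 0.0958]
ee_rot: [0.645, 0.765, 0.0, -0.0]
ft_force: [-0.7, -0.3, -0.7]
grip_width: 0.318
grasp_force: 63.1
```

Run:
```python
from h import *
C=optics.camera("scene")
cv2.imwrite("pics/s3.png",cv2.resize(C["color"][170:350,240:460,::-1],None,fx=2.5,fy=2.5,interpolation=2))
```

```text
(no output)
```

View pics/s3.png

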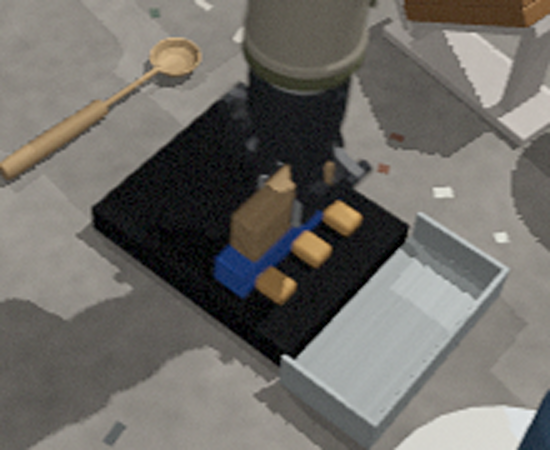

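The crop shows all three crusts riding ahead of the scraper at (343,217), (312,248) and (276,285), none slipping past. I push on over the slab's end, then lift.

>>> jog_arm --pt "0 0.012 0 0 0 0 -0.9" --pt "0 0.024 0 0 0 0 -0.9" --pt "0 0.036 0 0 0 0 -0.9" --pt "0 0.048 0 0 0 0 -0.9" --pt "0 0.06 0 0 0 0 -0.9"

```text
clock: 7.42
position: [0.6046, 0.033, 0.0958]
ee_rot: [0.645, 0.764, -0.0, -0.0]
ft_force: [0.4, 0.7, -1.2]
grip_width: 0.314
grasp_force: 63.1
```

>>> jog_arm --pt "0 0.01 0 0 0 0 -0.9" --pt "0 0.02 0 0 0 0 -0.9" --pt "0 0.026 0 0 0 0 -0.9" --pt "0 0.026 0 0 0 0 -0.9" --pt "0 0.026 0 0 0 0 -0.9"

```text
clock: 7.83
position: [0.6297, 0.0371, 0.0956]
ee_rot: [0.645, 0.764, -0.0, -0.0]
ft_force: [0.1, 0.4, -1.9]
grip_width: 0.32
grasp_force: 63.3
```

>>> jog_arm --pt "0 -0.01 0 0 0 0 -0.9" --pt "0 -0.02 -0.01 0 0 0 -0.9" --pt "0 -0.03 -0.04 0 0 0 -0.9" --pt "0 -0.05 -0.07 0 0 0 -0.9" --pt "0 -0.09 -0.08 0 0 0 -0.9"

```text
clock: 8.25
position: [0.5438, 0.0223, 0.1794]
ee_rot: [0.644, 0.765, 0.002, 0.002]
ft_force: [0.2, -0.7, 1.3]
grip_width: 0.324
grasp_force: 63.4
```

Run:
```python
from h import *
d=np.deg2rad; D=down(d(9.7))
c,s=np.cos(d(9.7)),np.sin(d(9.7))
for n in("scene","top"):
    C=optics.camera(n); W=cloud(C);H=hsv(C);x,y,z=np.moveaxis(W,-1,0)
    cr=(z<.06)&(H[...,1]>90)&(H[...,0]<28)&(x>.38)&(x<.75)&(y>-.15)&(y<.2)
    k,l,st,_=cv2.connectedComponentsWithStats(cr.astype(np.uint8))
    for i in range(1,k):
        if st[i,4]>15:
            q=W[l==i].mean(0)-[.51,.0165,0]; print(n,"crust slab",(c*q[0]+s*q[1]).round(3),(-s*q[0]+c*q[1]).round(3),q[2].round(3),st[i,4])
p,R,o=now(); print(o["clock"],o["ft_force"])
D2=down(d(22.4))
plan([((.48,-.13,.17),D),((.455,-.30,.15),D2),((.455,-.30,.068),D2)])
```

```text
scene crust slab 0.143 0.043 0.021 128
scene crust slab 0.144 -0.0 0.021 130
scene crust slab 0.144 -0.048 0.021 138
top crust slab 0.044 0.145 0.001 16
8.35 [-0.11399358 -0.58842419 -1.6341207 ]
start [0.5371 0.0201 0.1774] [ 0.646  0.764  0.001 -0.001]
[-0.1386, -0.0812, 0.0068] [0.0003, -0.0038, -0.0026] ->  [ 0.48 -0.13  0.17]
[-0.1633, -0.0533, 0.02] [-0.0, -0.0, -0.2217] ->  [ 0.455 -0.3    0.15 ]
[-0.0, 0.0, 0.082] [-0.0, -0.0, 0.0] ->  [ 0.455 -0.3    0.068]
```

All three crusts are in the trough (slab x about 0.144). The scraper goes back to the counter.

>>> jog_arm --pt "-0.035 -0.02 0.002 0 0 0 -0.9" --pt "-0.07 -0.04 0.003 0 0 0 -0.9" --pt "-0.105 -0.06 0.005 0 0 0 -0.9" --pt "-0.138 -0.081 0.006 0 0 0 -0.9" --pt "-0.138 -0.081 0.006 0 0 0 -0.9"

```text
clock: 8.77
position: [0.4808, -0.1353, 0.1695]
ee_rot: [0.649, 0.761, -0.001, -0.0]
ft_force: [-0.2, -0.4, -1.5]
grip_width: 0.323
grasp_force: 63.1
```

>>> jog_arm --pt "-0.04 -0.013 0.005 0 0 -0.055 -0.9" --pt "-0.08 -0.026 0.01 0 0 -0.11 -0.9" --pt "-0.12 -0.039 0.015 0 0 -0.165 -0.9" --pt "-0.163 -0.053 0.02 0 0 -0.222 -0.9" --pt "-0.163 -0.053 0.02 0 0 -0.222 -0.9"

```text
clock: 9.18
position: [0.4562, -0.3046, 0.1493]
ee_rot: [0.558, 0.83, -0.002, 0.0]
ft_force: [-1.6, -0.1, -1.5]
grip_width: 0.318
grasp_force: 63.0
```

>>> jog_arm --pt "0 0 0.025 0 0 0 -0.9" --pt "0 0 0.05 0 0 0 -0.9" --pt "0 0 0.07 0 0 0 -0.9" --pt "0 0 0.08 0 0 0 -0.9" --pt "0 0 0.08 0 0 0 -0.9"

```text
clock: 9.6
position: [0.4586, -0.2963, 0.0677]
ee_rot: [0.556, 0.831, -0.0, -0.002]
ft_force: [0.1, 0.2, -1.5]
grip_width: 0.315
grasp_force: 63.2
```

>>> jog_arm --pt "0 0 0 0 0 0 -0.9" --pt "0 0 0.002 0 0 0 -0.9" --pt "0 0 0.003 0 0 0 -0.9" --pt "0 0 0.004 0 0 0 -0.9" --pt "0 0 0.005 0 0 0 -0.9"

```text
clock: 10.02
position: [0.4604, -0.2973, 0.0653]
ee_rot: [0.556, 0.831, 0.0, 0.001]
ft_force: [-1.5, 0.5, -2.6]
grip_width: 0.321
grasp_force: 63.2
```

>>> jog_arm --pt "0 0 0.0005 0 0 0 -0.9" --pt "0 0 0.001 0 0 0 -0.9" --pt "0 0 0.001 0 0 0 -0.9"

```text
clock: 10.27
position: [0.4603, -0.2973, 0.0647]
ee_rot: [0.556, 0.831, 0.0, 0.0]
ft_force: [-3.8, 3.1, 10.9]
grip_width: 0.317
grasp_force: 64.8
```

Contact. I release, rise, and then measure the plank again and the finger reach at a 60 mm opening.

>>> jog_arm --pt "0 0 -0.0005 0 0 0 -0.4" --pt "0 0 -0.0005 0 0 0 0.2" --pt "0 0 -0.0005 0 0 0 0.6" --pt "0 0 -0.0005 0 0 0 0.6" --pt "0 0 -0.0005 0 0 0 0.6"

```text
clock: 10.68
position: [0.4601, -0.2973, 0.0643]
ee_rot: [0.556, 0.831, 0.0, 0.0]
ft_force: [0.2, -0.7, -0.0]
grip_width: 0.798
grasp_force: 0.0
```

>>> jog_arm --pt "0 0 -0.03 0 0 0 0.6" --pt "0 0 -0.07 0 0 0 0.6" --pt "0 0 -0.11 0 0 0 0.6" --pt "0 0 -0.15 0 0 0 0.5" --pt "0 0 -0.19 0 0 0 0.4"

```text
clock: 11.1
position: [0.4595, -0.2974, 0.2562]
ee_rot: [0.556, 0.831, 0.0, -0.0]
ft_force: [1.0, 0.5, -0.2]
grip_width: 0.7
grasp_force: 0.0
```

Run:
```python
from h import *
d=np.deg2rad
p,R,o=now(); print(p,o["grip_width"],o["clock"])
for n in("scene","top"):
    C=optics.camera(n); W=cloud(C);H=hsv(C);x,y,z=np.moveaxis(W,-1,0)
    g=(z>.06)&(z<.09)&(abs(x-.46)<.1)&(abs(y+.297)<.1)&(H[...,0]<28)&(H[...,1]>60)
    print(n,"grip",rect(W[g][:,:2]) if g.sum()>9 else 0,np.median(z[g]))
    m=(z>.16)&(np.hypot(x-p[0],y-p[1])<.08); L=np.sort(z[m])
    print("gripper low",L[:5].round(4),L[len(L)//50] if len(L) else 0,len(L),"TCP now",now()[0])
q=-0.7
plan([((.46,-.05,.30),down(d(50))),((.40,.22,.30),down(d(90+q)))])
Rp=down(d(90+q),d(35),d(q)); print("tool z",Rp.as_matrix()[:,2].round(3),"tool y",Rp.as_matrix()[:,1].round(3))
```

```text
[ 0.4594858  -0.29737934  0.2562104 ] 0.7004598712597893 11.1
scene grip [ 462.2 -298.3   28.7  109.3   22.9] 0.07456068359739743
gripper low [0.2368 0.2373 0.2376 0.2378 0.2382] 0.2864966930186471 23923 TCP now [ 0.46182053 -0.2994282   0.2638561 ]
top grip [ 458.5 -294.1   27.1  110.2   22.5] 0.07488409504316725
gripper low [0.2475 0.2496 0.2525 0.2545 0.2547] 0.30944477946919435 7372 TCP now [ 0.46196957 -0.29912517  0.26042001]
start [ 0.462  -0.2991  0.2604] [0.556 0.831 0.001 0.004]
[0.1154, 0.0467, -0.0201] [0.0028, 0.0038, -0.2409] ->  [ 0.461 -0.175  0.28 ]
[0.101, 0.0728, -0.0199] [0.0028, 0.0038, -0.2408] ->  [ 0.46 -0.05  0.3 ]
[0.1098, 0.0842, -0.0] [0.0, 0.0, -0.343] ->  [0.43  0.085 0.3  ]
[0.0751, 0.1161, -0.0] [0.0, 0.0, -0.3429] ->  [0.4  0.22 0.3 ]
tool z [ 0.574 -0.007 -0.819] tool y [ 0.012  1.    -0.   ]
```

Run:
```python
from h import *
d=np.deg2rad; q=-0.7
C=np.array([.4645,.319,.1267]); Rp=down(d(90+q),d(35),d(q)); zt=Rp.as_matrix()[:,2]
plan([((.46,-.05,.30),down(d(50))),((.40,.2,.31),down(d(90+q))),(C-zt*.13,Rp),(C-zt*.0055,Rp)],(np.array([.4602,-.2973,.2547]),down(d(22.4))))
```

```text
start [ 0.4602 -0.2973  0.2547] [0.556 0.831 0.    0.   ]
[0.1144, 0.047, -0.0227] [0.0, 0.0, -0.2409] ->  [ 0.46  -0.174  0.277]
[0.0998, 0.073, -0.0226] [0.0, 0.0, -0.2408] ->  [ 0.46 -0.05  0.3 ]
[0.1033, 0.0765, -0.005] [0.0, 0.0, -0.343] ->  [0.43  0.075 0.305]
[0.0716, 0.1067, -0.005] [0.0, 0.0, -0.3429] ->  [0.4  0.2  0.31]
[0.0058, 0.0599, 0.0384] [-0.0, -0.3054, -0.0] ->  [0.395 0.26  0.272]
[0.017, 0.0599, 0.0349] [-0.0, -0.3055, -0.0] ->  [0.39  0.32  0.233]
[0.0, 0.0, 0.1245] [-0.0, 0.0, -0.0] ->  [0.461 0.319 0.131]
```

>>> jog_arm --pt "0.114 0.047 -0.023 0 0 -0.241 0.4" --pt "0.114 0.047 -0.023 0 0 -0.241 0.4" --pt "0.114 0.047 -0.023 0 0 -0.241 0.4" --pt "0.114 0.047 -0.023 0 0 -0.241 0.4"

```text
clock: 11.53
position: [0.4613, -0.1664, 0.2781]
ee_rot: [0.448, 0.894, 0.002, 0.0]
ft_force: [0.7, 0.9, -0.5]
grip_width: 0.697
grasp_force: 0.0
```

>>> jog_arm --pt "0.1 0.073 -0.023 0 0 -0.241 0.4" --pt "0.1 0.073 -0.023 0 0 -0.241 0.4" --pt "0.1 0.073 -0.023 0 0 -0.241 0.4" --pt "0.1 0.073 -0.023 0 0 -0.241 0.4"

```text
clock: 11.87
position: [0.4601, -0.0423, 0.3011]
ee_rot: [0.337, 0.942, 0.001, 0.0]
ft_force: [-0.2, 0.4, -0.3]
grip_width: 0.703
grasp_force: 0.0
```

>>> jog_arm --pt "0.103 0.077 -0.005 0 0 -0.343 0.8" --pt "0.103 0.077 -0.005 0 0 -0.343 0.8" --pt "0.103 0.077 -0.005 0 0 -0.343 0.8" --pt "0.103 0.077 -0.005 0 0 -0.343 0.8" --pt "0.103 0.077 -0.005 0 0 -0.343 0.8"

```text
clock: 12.28
position: [0.4296, 0.0774, 0.305]
ee_rot: [0.174, 0.985, -0.0, -0.0]
ft_force: [1.1, -1.3, -0.3]
grip_width: 0.902
grasp_force: 0.0
```

>>> jog_arm --pt "0.072 0.107 -0.005 0 0 -0.343 0.8" --pt "0.072 0.107 -0.005 0 0 -0.343 0.8" --pt "0.072 0.107 -0.005 0 0 -0.343 0.8" --pt "0.072 0.107 -0.005 0 0 -0.343 0.8" --pt "0.072 0.107 -0.005 0 0 -0.343 0.8"

```text
clock: 12.7
position: [0.3995, 0.2016, 0.3099]
ee_rot: [0.005, 1.0, -0.0, -0.0]
ft_force: [0.7, -0.5, -0.1]
grip_width: 0.898
grasp_force: 0.0
```

>>> jog_arm --pt "0.006 0.06 0.038 0 -0.305 0 0.8" --pt "0.006 0.06 0.038 0 -0.305 0 0.8" --pt "0.006 0.06 0.038 0 -0.305 0 0.8" --pt "0.006 0.06 0.038 0 -0.305 0 0.8" --pt "0.006 0.06 0.038 0 -0.305 0 0.8"

```text
clock: 13.12
position: [0.3952, 0.2586, 0.2724]
ee_rot: [0.007, 0.988, -0.001, 0.151]
ft_force: [-0.0, -0.2, -0.3]
grip_width: 0.902
grasp_force: 0.0
```

>>> jog_arm --pt "0.017 0.06 0.035 0 -0.305 0 0.8" --pt "0.017 0.06 0.035 0 -0.305 0 0.8" --pt "0.017 0.06 0.035 0 -0.305 0 0.8" --pt "0.017 0.06 0.035 0 -0.305 0 0.8" --pt "0.017 0.06 0.035 0 -0.305 0 0.8"

```text
clock: 13.53
position: [0.3905, 0.3189, 0.2336]
ee_rot: [0.006, 0.954, -0.003, 0.299]
ft_force: [1.3, 0.1, -0.8]
grip_width: 0.897
grasp_force: 0.0
```

>>> jog_arm --pt "0 0 0.03 0 0 0 0.8" --pt "0 0 0.05 0 0 0 0.8" --pt "0 0 0.07 0 0 0 0.8" --pt "0 0 0.07 0 0 0 0.8" --pt "0 0 0.07 0 0 0 0.8"

```text
clock: 13.95
position: [0.4315, 0.318, 0.177]
ee_rot: [0.008, 0.954, -0.003, 0.3]
ft_force: [0.6, -0.6, 0.2]
grip_width: 0.9
grasp_force: 0.0
```

Run:
```python
from h import *
d=np.deg2rad; q=-0.7
C=np.array([.4645,.319,.1267]); Rp=down(d(90+q),d(35),d(q)); zt=Rp.as_matrix()[:,2]
ims=[]
for n,(a,b,e,f) in (("scene",(90,230,350,520)),("top",(150,290,80,250))):
    c=optics.camera(n); ims.append(cv2.resize(c["color"][a:b,e:f,::-1],None,fx=2.3,fy=2.3,interpolation=2))
cv2.imwrite("pics/s4.png",np.hstack(ims))
print(now()[2]["joint_pos"].round(2),now()[2]["clock"])
plan([(C-zt*.0055,Rp)])
```

```text
[-0.97 -0.01 -0.06  2.16  0.75  0.81  0.05] 14.05
start [0.4306 0.3197 0.1781] [ 0.007  0.954 -0.001  0.3  ]
[0.0016, -0.0003, 0.0561] [0.0002, -0.0006, -0.002] ->  [0.461 0.319 0.131]
```

View pics/s4.png

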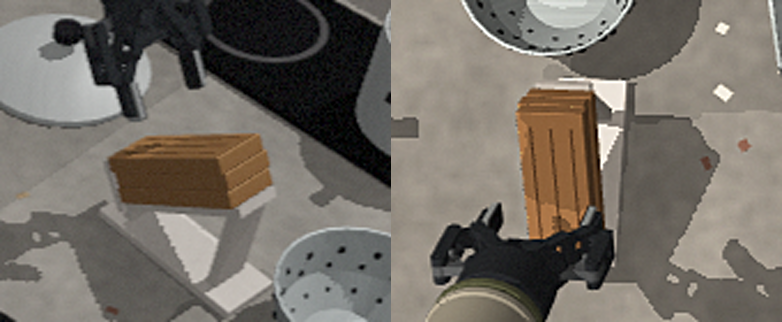

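The picture shows the open fingers straddling the top plank, with tips in the scene crop at (133,105) and (195,80). In the top crop the pads are at (492,215) and (592,220), on either side of the plank. I descend and grip.

>>> jog_arm --pt "0 0 0.015 0 0 0 0.8" --pt "0 0 0.03 0 0 0 0.8" --pt "0 0 0.045 0 0 0 0.8" --pt "0 0 0.055 0 0 0 0.8" --pt "0 0 0.055 0 0 0 0.8"

```text
clock: 14.47
position: [0.4617, 0.319, 0.131]
ee_rot: [0.006, 0.954, -0.002, 0.3]
ft_force: [0.2, -0.5, -0.4]
grip_width: 0.899
grasp_force: 0.0
```

>>> jog_arm --pt "0 0 0 0 0 0 0.6" --pt "0 0 0 0 0 0 0.5" --pt "0 0 0 0 0 0 0.4" --pt "0 0 0 0 0 0 0.3" --pt "0 0 0 0 0 0 0.2" --grip_force 50

```text
clock: 14.88
position: [0.4607, 0.3204, 0.1328]
ee_rot: [0.005, 0.954, -0.001, 0.301]
ft_force: [-8.6, -3.5, 10.7]
grip_width: 0.687
grasp_force: 51.6
```

>>> jog_arm --pt "0 0 0 0 0 0 0" --pt "0 0 0 0 0 0 0" --pt "0 0 0 0 0 0 0" --pt "0 0 0 0 0 0 0"

```text
clock: 15.22
position: [0.4607, 0.3204, 0.1328]
ee_rot: [0.005, 0.954, -0.001, 0.301]
ft_force: [-8.9, -3.1, 10.4]
grip_width: 0.686
grasp_force: 51.6
```

>>> jog_arm --pt "0 0 -0.002 0 0 0 0" --pt "0 0 -0.004 0 0 0 0" --pt "0 0 -0.007 0 0 0 0" --pt "0 0 -0.01 0 0 0 0" --pt "0 0 -0.012 0 0 0 0"

```text
clock: 15.63
position: [0.4543, 0.3196, 0.1418]
ee_rot: [0.006, 0.954, -0.002, 0.301]
ft_force: [4.9, 0.1, -1.1]
grip_width: 0.685
grasp_force: 54.3
```

Run:
```python
from h import *
c=optics.camera("scene"); cv2.imwrite("pics/s5.png",cv2.resize(c["color"][120:230,370:520,::-1],None,fx=4,fy=4,interpolation=2))
```

```text
(no output)
```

View pics/s5.png

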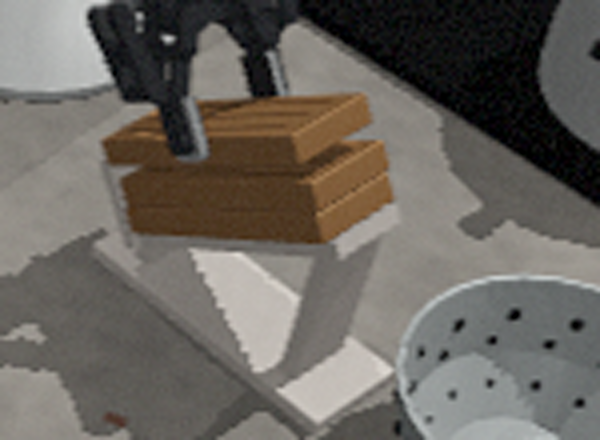

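The crop shows only the top plank raised, with a clear gap at (340,160), and the other two still seated against the stop. I carry on lifting.

Run:
```python
from h import *
d=np.deg2rad; q=-0.7
p,R,o=now(); print(o["ft_force"].round(1))
C=np.array([.4645,.319,.1267]); Rp=down(d(90+q),d(35),d(q)); zt=Rp.as_matrix()[:,2]
p0=C-zt*.0175
plan([(p0-zt*.08,Rp),((.40,.25,.27),down(d(94.5),d(12),d(0))),((.510,.0165,.20),down(d(99.7)))],(p0,Rp))
```

```text
[ 4.3 -0.7 -0.5]
start [0.4545 0.3191 0.141 ] [ 0.006  0.954 -0.002  0.301]
[-0.0, 0.0, -0.08] [0.0, 0.0, 0.0] ->  [0.409 0.32  0.207]
[-0.0301, -0.0698, -0.0564] [-0.0207, 0.4011, -0.0888] ->  [0.4  0.25 0.27]
[-0.0372, -0.12, 0.0457] [-0.0129, 0.1039, -0.0452] ->  [0.455 0.133 0.235]
[-0.0362, -0.1223, 0.0403] [-0.013, 0.104, -0.0452] ->  [0.51  0.017 0.2  ]
```

>>> jog_arm --pt "0 0 -0.012 0 0 0 0" --pt "0 0 -0.028 0 0 0 0" --pt "0 0 -0.045 0 0 0 0" --pt "0 0 -0.063 0 0 0 0" --pt "0 0 -0.08 0 0 0 0"

```text
clock: 16.1
position: [0.4072, 0.3202, 0.2069]
ee_rot: [0.005, 0.954, -0.002, 0.3]
ft_force: [0.6, 0.9, -1.5]
grip_width: 0.687
grasp_force: 55.5
```

>>> jog_arm --pt "-0.006 -0.014 -0.011 -0.004 0.08 -0.018 0" --pt "-0.012 -0.028 -0.022 -0.008 0.16 -0.036 0" --pt "-0.018 -0.042 -0.034 -0.012 0.24 -0.053 0" --pt "-0.024 -0.056 -0.045 -0.016 0.32 -0.071 0" --pt "-0.03 -0.07 -0.056 -0.021 0.401 -0.089 0"

```text
clock: 16.52
position: [0.3991, 0.2501, 0.2708]
ee_rot: [-0.041, 0.994, -0.003, 0.102]
ft_force: [0.8, 0.3, -1.8]
grip_width: 0.682
grasp_force: 55.5
```

>>> jog_arm --pt "-0.007 -0.024 0.009 -0.003 0.021 -0.009 0" --pt "-0.015 -0.048 0.018 -0.005 0.042 -0.018 0" --pt "-0.022 -0.072 0.027 -0.008 0.063 -0.027 0" --pt "-0.03 -0.096 0.036 -0.01 0.084 -0.036 0" --pt "-0.037 -0.12 0.046 -0.013 0.104 -0.045 0"

```text
clock: 16.93
position: [0.455, 0.1329, 0.2341]
ee_rot: [-0.063, 0.997, -0.001, 0.051]
ft_force: [0.3, -0.7, -1.6]
grip_width: 0.687
grasp_force: 55.5
```

>>> jog_arm --pt "-0.008 -0.028 0.009 -0.003 0.026 -0.011 0" --pt "-0.017 -0.056 0.018 -0.006 0.052 -0.022 0" --pt "-0.026 -0.084 0.027 -0.009 0.078 -0.034 0" --pt "-0.036 -0.122 0.04 -0.013 0.104 -0.045 0" --pt "-0.036 -0.122 0.04 -0.013 0.104 -0.045 0"

```text
clock: 17.35
position: [0.5107, 0.0103, 0.1974]
ee_rot: [-0.082, 0.997, -0.002, -0.002]
ft_force: [-1.3, -1.1, -2.3]
grip_width: 0.684
grasp_force: 55.5
```

>>> jog_arm --pt "0 0 0.02 0 0 0 0" --pt "0 0 0.04 0 0 0 0" --pt "0 0 0.06 0 0 0 0" --pt "0 0 0.06 0 0 0 0" --pt "0 0 0.06 0 0 0 0"

```text
clock: 17.77
position: [0.509, 0.0174, 0.139]
ee_rot: [-0.085, 0.996, 0.0, -0.002]
ft_force: [-0.4, -0.4, -0.7]
grip_width: 0.687
grasp_force: 55.4
```

Run:
```python
from h import *
d=np.deg2rad
for n in("scene","top"):
    C=optics.camera(n); W=cloud(C);H=hsv(C);x,y,z=np.moveaxis(W,-1,0)
    m=(H[...,0]<25)&(H[...,1]>90)&(z>.1)&(z<.2)&(abs(x-.51)<.15)&(abs(y-.02)<.1)
    P=W[m]; t=P[P[:,2]>np.percentile(P[:,2],97)-.009]
    top=P[(P[:,2]>.125)]
    print(n,m.sum(),rect(t[:,:2]),np.percentile(P[:,2],[2,10,50,90,98]).round(4))
    A=np.c_[t[:,:2]-t[:,:2].mean(0),np.ones(len(t))]; print("slopes",np.linalg.lstsq(A,t[:,2],rcond=None)[0].round(4))
    if n=="scene": cv2.imwrite("pics/s6.png",cv2.resize(C["color"][150:340,240:480,::-1],None,fx=3,fy=3,interpolation=2))
p,R,o=now(); print(p,o["ft_force"],o["clock"],o["grip_width"]); plan([((.510,.0165,.14),down(d(99.7)))])
```

```text
scene 1554 [511.7  -0.  159.9  96.4  11.1] [0.1165 0.1235 0.131  0.1328 0.1346]
slopes [ 0.0073 -0.1018  0.132 ]Traceback (most recent call last):
  File "<stdin>", line 6, in <module>
    return _quantile_unchecked(
        a, q, axis, out, overwrite_input, method, keepdims, weights)
    return _ureduce(a,
                    func=_quantile_ureduce_func,
    ...<5 lines>...
                    overwrite_input=overwrite_input,
                    method=method)
    r = func(a, **kwargs)
    result = _quantile(arr,
                       quantiles=q,
    ...<2 lines>...
                       out=out,
                       weights=wgt)
    slices_having_nans = np.isnan(arr[-1, ...])
                                  ~~~^^^^^^^^^
IndexError: index -1 is out of bounds for axis 0 with size 0
```

View pics/s6.png

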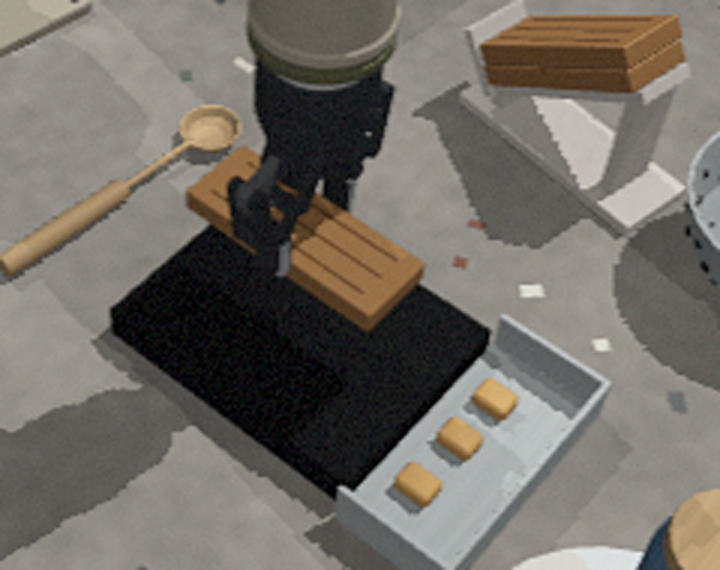

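The crop shows the plank level above the slab, parallel to its length (ends (215,190) and (395,300)). The crusts are in the trough at (495,398), (460,438) and (418,484), and the other two planks are undisturbed. I lower it.

>>> jog_arm --pt "0 0 0.02 0 0 0 0" --pt "0 0 0.04 0 0 0 0" --pt "0 0 0.06 0 0 0 0" --pt "0 0 0.073 0 0 0 0" --pt "0 0 0.078 0 0 0 0"

```text
clock: 18.28
position: [0.5095, 0.0176, 0.0611]
ee_rot: [-0.085, 0.996, 0.0, -0.001]
ft_force: [-1.2, 0.2, -2.1]
grip_width: 0.684
grasp_force: 55.5
```

>>> jog_arm --pt "0 0 0.001 0 0 0 0" --pt "0 0 0.002 0 0 0 0" --pt "0 0 0.003 0 0 0 0" --pt "0 0 0.004 0 0 0 0" --pt "0 0 0.004 0 0 0 0"

```text
clock: 18.7
position: [0.5102, 0.0174, 0.0581]
ee_rot: [-0.085, 0.996, 0.0, 0.0]
ft_force: [0.1, -1.0, -1.3]
grip_width: 0.685
grasp_force: 55.5
```

Run:
```python
from h import *
d=np.deg2rad
p,R,o=now(); print(p,o["ft_force"],o["clock"],o["grip_width"]); plan([((.510,.0165,.0555),down(d(99.7)))])
```

```text
[0.51015691 0.01743185 0.05814736] [ 0.14874581 -1.04593114 -1.34430643] 18.7 0.6849221948471722
start [0.5102 0.0174 0.0581] [-0.085  0.996  0.     0.   ]
[0.0003, -0.0009, 0.0026] [0.0008, 0.0002, 0.001] ->  [0.51  0.016 0.056]
```

>>> jog_arm --pt "0 0 0.0005 0 0 0 0" --pt "0 0 0.001 0 0 0 0" --pt "0 0 0.001 0 0 0 0"

```text
clock: 18.95
position: [0.5098, 0.0173, 0.0566]
ee_rot: [-0.085, 0.996, 0.0, -0.0]
ft_force: [1.1, 0.1, -0.9]
grip_width: 0.684
grasp_force: 55.5
```

>>> jog_arm --pt "0 0 0.0005 0 0 0 0" --pt "0 0 0.001 0 0 0 0" --pt "0 0 0.001 0 0 0 0"

```text
clock: 19.2
position: [0.5098, 0.0173, 0.0561]
ee_rot: [-0.085, 0.996, 0.0, -0.0]
ft_force: [-3.7, -1.2, 7.6]
grip_width: 0.686
grasp_force: 56.4
```

>>> jog_arm --pt "0 0 0 0 0 0 0.4" --pt "0 0 0 0 0 0 0.5" --pt "0 0 0 0 0 0 0.7" --pt "0 0 0 0 0 0 0.9" --pt "0 0 0 0 0 0 0.9"

```text
clock: 19.62
position: [0.5098, 0.0173, 0.0556]
ee_rot: [-0.085, 0.996, 0.0, -0.0]
ft_force: [0.5, 0.6, 0.4]
grip_width: 0.951
grasp_force: 0.0
```

>>> jog_arm --pt "0 0 -0.005 0 0 0 0.9" --pt "0 0 -0.02 0 0 0 0.9" --pt "0 0 -0.05 0 0 0 0.9" --pt "0 0 -0.09 0 0 0 0.9" --pt "0 0 -0.13 0 0 0 0.9"

```text
clock: 20.03
position: [0.5091, 0.0168, 0.187]
ee_rot: [-0.085, 0.996, -0.0, -0.001]
ft_force: [0.1, 0.3, -0.1]
grip_width: 0.949
grasp_force: 0.0
```

>>> jog_arm --pt "0.03 0.03 -0.03 0 0 0 0.9" --pt "0.06 0.06 -0.06 0 0 0 0.9" --pt "0.08 0.08 -0.09 0 0 0 0.9" --pt "0.08 0.08 -0.1 0 0 0 0.9" --pt "0.08 0.08 -0.1 0 0 0 0.9"

```text
clock: 20.45
position: [0.4171, 0.0849, 0.2907]
ee_rot: [-0.087, 0.996, 0.002, 0.003]
ft_force: [1.3, -0.3, 0.1]
grip_width: 0.951
grasp_force: 0.0
```

Run:
```python
from h import *
d=np.deg2rad; c,s=np.cos(d(9.7)),np.sin(d(9.7))
p,R,o=now(); print(p,o["ft_force"],o["clock"])
for n in("scene","top"):
    C=optics.camera(n); W=cloud(C);H=hsv(C);x,y,z=np.moveaxis(W,-1,0)
    w=(H[...,0]<25)&(H[...,1]>90)
    m=w&(z>.041)&(z<.06)&(abs(x-.51)<.12)&(abs(y-.02)<.1); P=W[m]
    if len(P)>20:
        A=np.c_[P[:,:2]-P[:,:2].mean(0),np.ones(len(P))]; print(n,"plank",rect(P[:,:2]),"slopes,z",np.linalg.lstsq(A,P[:,2],rcond=None)[0].round(4))
    g=(z>.06)&(z<.09)&(abs(x-.46)<.1)&(abs(y+.297)<.1)&(H[...,0]<28)&(H[...,1]>60); print(" scraper",rect(W[g][:,:2]),np.median(z[g]))
    if n=="scene": cv2.imwrite("pics/s7.png",C["color"][:,:,::-1])
```

```text
[0.41707018 0.08489377 0.29066586] [ 1.28154574 -0.32594628  0.09394978] 20.45
scene plank [508.2  15.6 161.2  62.5   9.1] slopes,z [-0.0037  0.0173  0.048 ]
 scraper [ 462.5 -298.3   29.6  108.6   23. ] 0.07452227213880133
top plank [506.2  18.9 160.8  60.    9.2] slopes,z [-0.0014 -0.0004  0.0486]
 scraper [ 458.7 -294.5   27.2  111.5   22.5] 0.0751540635170565
```

View pics/s7.png

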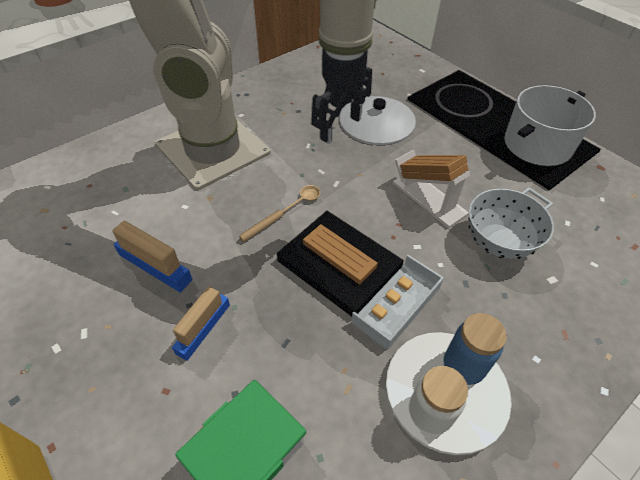

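The picture shows the plank flat and centred on the slab at (340,253), with the crusts in the trough at (405,284), (393,297) and (379,312). The scraper stands upright at (200,325), and two planks are left in the rack at (433,167). The job is done, so I hand it in.

```bash
python3 -c "
from workcell import workorder
print(workorder.hand_in())"
```

```text
the job is handed in; nothing more can be done
None
```

I handed the job in at about 20.5 s on the robot's clock; the hand-in returned no verdict. In the final images all three crusts are in the trough, the scraper stands upright on the counter, the top plank lies flat, centred and lengthwise on the slab, and nothing else looks disturbed.

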